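# Pull the fuse carrier from an opened drive unit

## Robot

A 6-joint arm with a two-finger parallel gripper is mounted at the origin on the work surface. World frame = base frame: x ahead of the robot, y to its left, z up, the work surface at z = 0. Lengths are in m, angles in degrees, forces in N, time in s.
With the tool pointing down it reaches from about 0.4 to 0.825 m from the base axis. Payload 7 kg.
Tool frame: the origin (TCP) lies midway between the tips of the shut fingers; the grasp point (between the pads) lies 19 mm behind it; z points along the fingers, y is the line along which they close (so a half turn about z gives the same grasp; the last joint's range is limited). The gripper opens to 88 mm and grips with 3 to 60 N. Pads are 19 mm wide; open, the fingers measure 130 mm over their backs; the gripper's body (78 mm by 193 mm) begins 47 mm behind the grasp point.
Start: joints at [-47.034, 20.546, 0.682, 0, -70.136, -16.507], TCP at [0.301, -0.604, 0.227] pointing down, gripper open.
Joint ranges: [-176.03, 176.03], [-82.01, 121.73], [-58.28, 71.71], [-173.87, 95.51], [-174.79, -0.11], [-173.66, 173.66]. Speed limits (degrees/s): [136.94, 136.94, 172.46, 180, 180, 180].

## Interface

Orientations are given as [roll, pitch, yaw] about the fixed x, y, z axes, in that order (R = Rz(yaw) Ry(pitch) Rx(roll)).
In Python, from plant import ctrl gives the robot as it stands.
- The arm moves only by the tool step_arm, never from a script. Its argument "rows" is a list of rows, each a list of 3 entries, a list of its own where there are three numbers: the closure, from 0 (fully open) to 1 (shut), then the shift along the world's x, y, z in mm, then the turn, a rotation vector about the world's x, y, z in rad. A call has exactly 5 rows; each row is the pose to reach, as a shift and turn from the pose commanded when the call began; what a row does not reach only later rows make up. A row lasts 1/12 s, in which the tool goes at most 41.7 mm and 7.16 degrees, less where a joint would pass 70% of its speed; a pose out of reach is approached as far as the arm can. A call with a gripper value outside its range is refused whole. The fingers move at their own pace and stop on an object; the grip force is fixed at half the most. Time passes only in rows, so rows that repeat a pose let the fingers close, or fill a call up. It gives the time, the measured TCP pose, the force, the opening and the grip force at its end, in the units of the state.
- ctrl.get_obs(): the state, without advancing time (a new reading comes with each control period).
- ctrl.snapshot(name): name is "side" or "top" or "wrist"; returns the picture (420x560x3 uint8, red, green, blue); there is no depth.
- ctrl.camera_model(name): a dict with "intrinsics" (3x3 intrinsics, pixels), "R" (3x3) and "t" (3): a world point X has camera coordinates R X + t. Camera axes: x right, y down, z forward; pixel columns grow to the right and rows downward; lengths in m; the calibration is good to about 2 mm. A picture is of the moment at which its call begins: read the wrist's pose just before it. camera_model takes no time and is no camera call; for the wrist camera it gives the pose at the moment of the call.
- ctrl.close_job(): hands the job in; it is judged then, once.
The state is a dict: "clock": time; "joint_pos": joint angles; "qvel": joint speeds; "tau": joint torques, N m; "tool_pos": TCP position; "orientation": TCP orientation; "force": force on the tool from outside, world axes, zero at the start; "moment": the same for the moment, N m; "opening": finger opening in m; "gripper_force": force on a finger pad.
Only numpy, scipy, OpenCV 4.12 (cv2) and the standard library are available. Lean on these libraries where they do the work, as an engineer would, in place of code of your own. Each camera call takes 0.05 s, during which the arm holds its last target. There are 200 camera calls.

## Task

On the board of the opened drive unit, turn the captive wing nut anticlockwise, about a quarter turn, until its keeper tongue is swung well clear of the fuse carrier. Then pinch the carrier's two side catches together between the fingers, draw the carrier straight up out of its base and hold it there, upright and still, with its foot about 10 cm above its seat, both catches still pinched. Finish while holding it: do not put it down or let go, and leave the loose parts on the board and the tools on the bench where they are.

Things in the scene. Friction and masses are not known exactly. Their poses are not given: they have to be found in the camera images.
- unit: the opened drive unit, fixed: shallow grey tray, 320 mm (x) x 250 mm (y), rim 34 mm high (36 at its corner posts), green board inside with its top 12 mm above the bench; low fixed components on the board, up to 32 mm above it. Origin under the tray's centre, on the bench
- base: the fuse base, fixed on the board: grey plate 139 x 76 x 6 mm. Origin at its underside, 12 mm above the bench, straight under the seated carrier's centre; x points from carrier to wing nut (axis 85 mm away), z up. The carrier's seat is 6 mm above the origin. Corner guides, and a ledge along each y side 30 to 36 mm from the centre, reach 30 mm above the origin; the catches hook under these ledges
- carrier_grip (a point): pinch point of the loose fuse carrier: on its vertical mid-axis between the two catches' thumb plates, 54 mm above its underside, 16 mm below its top; seated, 60 mm above the base's origin, its axes as the base's. Black block 50 (x) x 34 (y) x 70 mm tall, 0.11 to 0.21 kg, a white fuse lying in its top; on its +x side a 12 mm flange, top 35 mm above the underside, lies under the tongue
- catch_l (a joint): catch on the carrier's +y side: grey thumb plate 24 mm wide (x), 5 thick, 9 to 66 mm above the carrier's underside, hook at its foot. 0 free (hooked), grows when pushed in along y to the stop at 0.005 m; spring 2.3 N at 0, 6.8 N at the stop; hook clear of the ledge from about 0.004. Over both plates: 54 mm free, 44 mm pinched. Fingertips must stay above the base's ledges
- catch_r (a joint): the same on the -y side
- wing_grip (a point): grip point of the wing nut: on its vertical turning axis, 70 mm above the base's origin. The wing is an upright flat steel bar 34 mm long (the point's x), 10 mm thick (y); its top is 13 mm above this point, its foot 22 mm below, standing on the tongue. The tongue, a steel strip 5 mm thick and 14 mm wide, reaches 54 mm from the axis along the point's -x, so wing and tongue are in line
- keeper (a joint): angle of the wing nut with its tongue: 0 with the tongue straight over the carrier's flange; grows anticlockwise seen from above, to a stop at 1.6 rad; starts between 0 and 0.35. Stiff (0.06 N m): stays where it is left. The tongue is clear of the carrier from about 0.7 rad
- relay: loose bystander on the board: black relay block, 19 x 28 x 22 mm; origin at the centre of its underside
- choke: loose bystander on the board: copper-wound choke standing upright, 32 mm diameter, 24 mm tall; origin at the centre of its underside
- screwdriver: loose bystander on the bench: screwdriver, 200 mm long, lying; origin below its middle
- spanner: loose bystander on the bench: spanner, 180 mm long, lying; origin below its middle
- pliers: loose bystander on the bench: pliers, about 160 mm long, lying; origin below the pivot
- spool: loose bystander on the bench: solder spool standing on its end, 60 mm diameter, 40 mm tall; origin at the centre of its underside
- meter: loose bystander on the bench: hand multimeter lying face up, 150 x 75 x 41 mm; origin at the centre of its underside
- tub: loose bystander on the bench: round open tub, 84 mm diameter, 35 mm tall; origin at the centre of its underside

How it is judged (in metres and radians):
On the way, in this order (a step that is already met when the one before it is completed fails the run):
1. the keeper is turned at least 1.0 rad anticlockwise while the carrier is still seated (value of joint keeper above 1 rad and z of carrier_grip in the frame of base below 0.066 m), for 0.2 s.
2. the fingers press both catches in by more than 3 mm while the carrier is still in its seat (value of joint each of catch_l, catch_r above 0.003 m and contact force between the fingers and carrier above 2 N and z of carrier_grip in the frame of base below 0.066 m), for 0.05 s.
3. the carrier is up out of its base, at least 60 mm above its seat (z of carrier_grip in the frame of base above 0.12 m and value of joint each of catch_l, catch_r above 0.003 m), for 0.1 s.
At the end, for the whole second after the job is handed in: The fingers hold the carrier by its two pinched catches (each in by more than 3 mm, finger contact over 2 N), its foot 60 to 180 mm above its seat, touching neither base nor unit, within 0.3 rad of upright and slower than 0.03 m/s; the keeper is at more than 1.0 rad (all of step 3 and z of carrier_grip in the frame of base below 0.24 m and contact force between the fingers and carrier above 2 N and contact force between carrier and base below 0.1 N and contact force between carrier and unit below 0.1 N and angle between carrier_grip's own z axis and vertical below 0.3 rad and linear speed of carrier below 0.03 m/s and value of joint keeper above 1 rad); the arm keeps its last pose, push and grip.
It fails at once if a loose bystander on the board or the bench is shifted by more than 30 mm (distance of any of relay, choke, screwdriver, spanner, pliers, spool, meter, tub from where it was at the start of the episode above 0.03 m).
It also fails if it takes over 51 s, if anything falls off the work surface, if the arm or the gripper's body presses on something with over 40 N, if the wrist force passes 120 N, or if a joint passes its speed limit or range.

## Working session

There is one attempt and no reset: what is moved stays moved. The work goes in short steps, Python scripts to look and compute and a tool call to move; the robot and the scene stay as the last step left them, time stands still between calls to the robot, and variables do not carry over. Pictures are saved under pics/ and viewed, at most 10 in all, crops included, and the job is handed in when it is done.

Besides the shell and the picture viewer there is one more tool, called after "Emit:" as a command line: name --argument value ..., lists and objects as JSON in quotes. step_arm: Moves the arm, as the interface text tells. Its arguments: {"type":"object","properties":{"rows":{"type":"array"}},"required":["rows"]}

```bash
mkdir -p pics; python3 - <<'E'
from plant import ctrl
import cv2
for n in ("top","side"):
    im=ctrl.snapshot(n); cv2.imwrite(f"pics/{n}0.png",im[:,:,::-1])
    m=ctrl.camera_model(n); print(n,m["intrinsics"],m["R"],m["t"])
print(ctrl.get_obs())
E
```

```text
top [[526.09727801   0.         275.54461234]
 [  0.         526.09727801 217.64205906]
 [  0.           0.           1.        ]] [[-0.00360822 -0.99997604 -0.00590719]
 [-0.98598078  0.00454305 -0.16679707]
 [ 0.16681991  0.00522254 -0.98597355]] [0.03487204 0.5098322  1.7797135 ]
side [[386.09543884   0.         282.20506319]
 [  0.         386.09543884 214.29090675]
 [  0.           0.           1.        ]] [[-0.93166763 -0.36303797 -0.01410174]
 [-0.27102797  0.72034227 -0.63847541]
 [ 0.2419489  -0.59102491 -0.76951302]] [0.48964544 0.17262214 0.96985452]
{'clock': 0.1, 'joint_pos': array([-4.70351341e+01,  2.05865213e+01,  6.40123001e-01, -1.60271336e-02,
       -7.01365850e+01, -1.65087091e+01]), 'qvel': array([-0.05445878,  0.01621438,  0.06507026,  0.09028984,  0.02097885,
       -0.00016362]), 'tau': array([-1.21254881e-03, -5.84160125e+01,  2.93753403e+01,  7.01544017e+00,
        1.01822478e-02, -2.98039515e-05]), 'tool_pos': array([ 0.30051759, -0.60393363,  0.22573926]), 'orientation': array([ 1.79916156e+02, -9.13616964e-03, -1.53549293e+02]), 'force': array([-0.14710137,  0.12578528, -0.51428725]), 'moment': array([-0.02744666, -0.00157728, -0.04171121]), 'gripper_force': 0.0, 'opening': 0.08755700962695187}
```

View pics/top0.png

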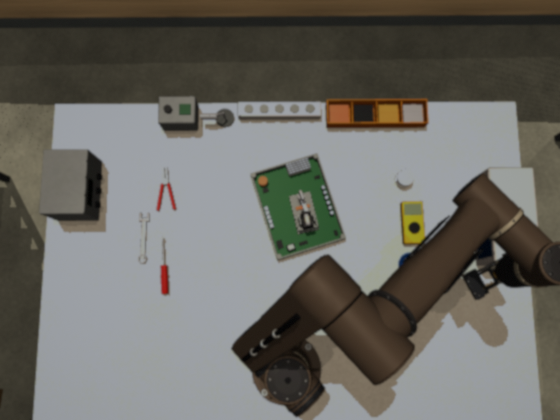

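View pics/side0.png

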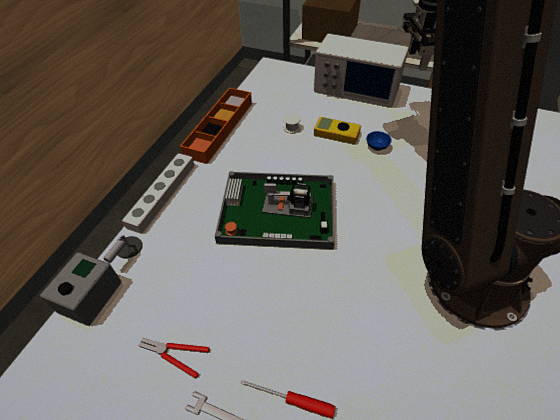

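The top view shows the tray centred near (298,207), with the base at about (304,212) and the black carrier near (307,220). In the side view the carrier is near (300,193). I'll zoom in on both.

```bash
cat > h.py <<'E'
import numpy as np, cv2
from plant import ctrl
def ray(m,uv,z):
    R,t=np.array(m["R"]),np.array(m["t"]); c=-R.T@t
    d=R.T@np.linalg.inv(m["intrinsics"])@np.array([uv[0],uv[1],1.0])
    return c+d*(z-c[2])/d[2]
def proj(m,X):
    p=np.array(m["intrinsics"])@(np.array(m["R"])@np.array(X)+m["t"]); return p[:2]/p[2]
def wrist(name):
    m=ctrl.camera_model("wrist"); im=ctrl.snapshot("wrist")
    cv2.imwrite(f"pics/{name}.png",im[:,:,::-1]); np.savez(f"pics/{name}.npz",**{k:np.array(m[k]) for k in("intrinsics","R","t")}); return im,m
E
python3 - <<'E'
from h import *
a=cv2.imread("pics/top0.png")[150:265,245:350]; b=cv2.imread("pics/side0.png")[165:250,210:340]
a=cv2.resize(a,(400,438),interpolation=cv2.INTER_CUBIC); b=cv2.resize(b,(400,262),interpolation=cv2.INTER_CUBIC)
c=np.zeros((438,800,3),np.uint8); c[:,:400]=a; c[:262,400:]=b
cv2.imwrite("pics/crop.png",c)
m=ctrl.camera_model("top")
for uv in [(298,207),(304,212)]: print(ray(m,uv,.03))
w=ctrl.camera_model("wrist"); o=ctrl.get_obs(); print(w, -w["R"].T@w["t"]-o["tool_pos"])
E
```

```text
[ 0.54957638 -0.04589313  0.03      ]
[ 0.53169596 -0.06666458  0.03      ]
{'intrinsics': array([[357.84247833,   0.        , 277.39712937],
       [  0.        , 357.84247833, 208.41114489],
       [  0.        ,   0.        ,   1.        ]]), 'R': array([[-0.44548813,  0.89528606,  0.00179   ],
       [ 0.86327896,  0.42903007,  0.26586206],
       [ 0.23725463,  0.11998366, -0.96400942]]), 't': array([ 0.67272581, -0.03297829,  0.39039201])} [-0.06497907 -0.03104038  0.15816582]
```

View pics/crop.png

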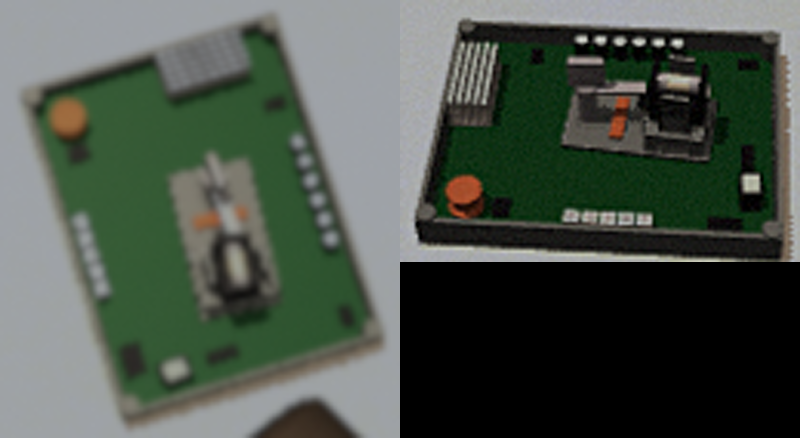

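The zoomed crops show the wing nut on the far (+x) side and the carrier on the near side. Base yaw is about 12–15° and the tongue points nearly along it. Next I'll move to a near view above the base.

Emit:
step_arm --rows '[[0,[40,8,10],[0,0,-0.05]],[0,[55,45,20],[0,0,-0.1]],[0,[70,85,25],[0,0,-0.15]],[0,[85,122,25],[0,0,-0.2]],[0,[100,160,25],[0,0,-0.25]]]'

```text
clock: 0.52
tool_pos: [0.4011, -0.4426, 0.2512]
orientation: [180.0, -0.0, -168.0]
force: [0.5, 0.1, 0.8]
opening: 0.0876
gripper_force: 0.0
```

Emit:
step_arm --rows '[[0,[14,38,0],[0,0,0]],[0,[27,76,0],[0,0,0]],[0,[40,114,0],[0,0,0]],[0,[53,152,0],[0,0,0]],[0,[65,190,0],[0,0,0]]]'

```text
clock: 0.93
tool_pos: [0.4658, -0.2523, 0.2514]
orientation: [180.0, -0.0, -167.9]
force: [1.2, -0.5, -0.0]
opening: 0.0872
gripper_force: 0.0
```

Emit:
step_arm --rows '[[0,[14,38,0],[0,0,0]],[0,[27,76,0],[0,0,0]],[0,[40,114,0],[0,0,0]],[0,[53,152,0],[0,0,0]],[0,[65,190,0],[0,0,0]]]'

```text
clock: 1.35
tool_pos: [0.5308, -0.0622, 0.2515]
orientation: [180.0, -0.0, -167.9]
force: [1.1, -0.9, -0.1]
opening: 0.088
gripper_force: 0.0
```

```bash
python3 - <<'E'
from h import *
for i in range(6): ctrl.snapshot("wrist")
o=ctrl.get_obs(); wrist("w1"); print(o)
E
```

```text
{'clock': 1.65, 'joint_pos': array([ 1.40783342e+01,  6.35609567e+00, -1.48067437e+01, -1.44488603e-03,
       -6.88806795e+01, -9.19520180e+01]), 'qvel': array([-0.99053466, -0.22505456,  0.00373396,  0.14524307,  0.02075143,
       -0.0911601 ]), 'tau': array([ 8.67625661e-01, -3.78149199e+01,  2.90908724e+01,  6.87333539e+00,
       -6.11630757e-02, -8.84948415e-03]), 'tool_pos': array([ 0.53032218, -0.06473556,  0.2512878 ]), 'orientation': array([-1.79999864e+02, -4.35395299e-02, -1.67874205e+02]), 'force': array([-0.36999178,  0.2538322 ,  0.83603832]), 'moment': array([-0.05281865, -0.01355909,  0.00657541]), 'gripper_force': 0.0, 'opening': 0.08748478545574112}
```

View pics/w1.png

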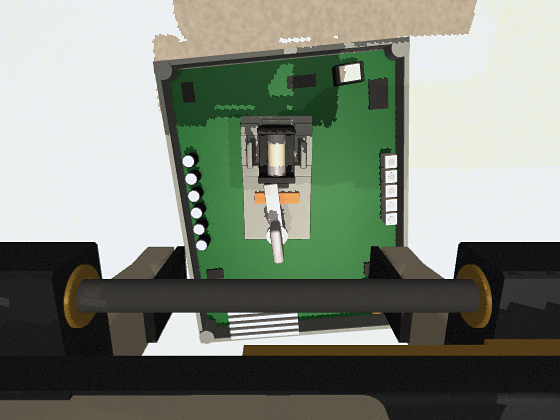

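The near view shows the base plate at u 243–313, v 117–240, the carrier around (277,153), and the wing from about (276,230) to (279,262). I'll enlarge it to pick exact points.

```bash
python3 - <<'E'
import cv2
a=cv2.imread("pics/w1.png")[105:275,225:330]
a=cv2.resize(a,None,fx=3.5,fy=3.5,interpolation=cv2.INTER_CUBIC)
cv2.imwrite("pics/w1c.png",cv2.convertScaleAbs(a,alpha=1.2,beta=25))
E
```

```text
(no output)
```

View pics/w1c.png

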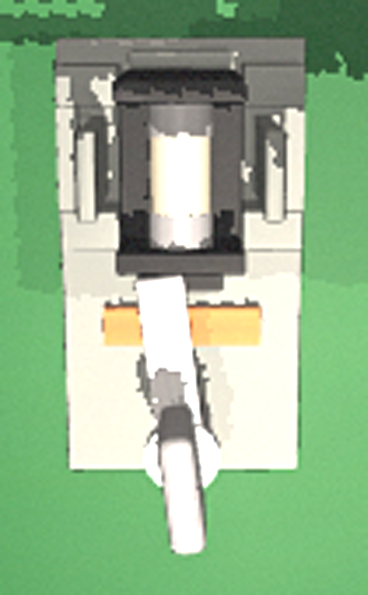

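```bash
python3 - <<'E'
from h import *
m=dict(np.load("pics/w1.npz"))
P=lambda u,v,z: ray(m,(225+u/3.5,105+v/3.5),z)*1000
ang=lambda d: np.degrees(np.arctan2(d[1],d[0]))
c=P(181,172,.088); w1=P(178,436,.095); w2=P(188,553,.095); w=(w1+w2)/2
print("carrier",c,"wing",w1,w2,w,"len",np.linalg.norm(w2-w1),"wing yaw",ang(w2-w1))
print("base dir carrier-wing",ang(w-c),np.linalg.norm((w-c)[:2]))
for a,b in [((117,75),(117,265)),((245,75),(245,265))]: d=P(*b,.088)-P(*a,.088); print("side",ang(d),np.linalg.norm(d))
a=P(70,468,.018);b=P(297,468,.018); print("plate",ang(b-a)-90,ang(a-b)-90,np.linalg.norm(b-a),(a+b)/2)
a=P(56,38,.042);b=P(305,38,.042);print("near",ang(a-b)-90,(a+b)/2,np.linalg.norm(a-b))
e=P(161,280,.06); print("tongue",ang(w-e),np.linalg.norm((w-e)[:2]))
E
```

```text
carrier [496.77762247 -71.21141307  88.        ] wing [564.17746611 -57.5635607   95.        ] [596.40226385 -47.896566    95.        ] [580.28986498 -52.73006335  95.        ] len 33.64354880391481 wing yaw 16.69851896059158
base dir carrier-wing 12.478504168963257 85.53277112406415
side 11.32329254596878 48.33276191307459
side 12.876389641186211 48.33353332000384
plate 12.122858484581627 -167.87714151541837 75.35479812419102 [600.39257325 -48.26029859  18.        ]
near -167.87142347662086 [465.08760546 -78.22262991  42.        ] 70.74936214262472
tongue 19.05079793154103 52.01979724852404
```

Emit:
step_arm --rows '[[0,[25,6,0],[0,0,0.05]],[0,[49,11,-20],[0,0,0.094]],[0,[49,11,-50],[0,0,0.094]],[0,[49,11,-80],[0,0,0.094]],[0,[49,11,-110],[0,0,0.094]]]'

```text
clock: 2.12
tool_pos: [0.5796, -0.0548, 0.1404]
orientation: [180.0, 0.0, -162.6]
force: [0.1, -0.2, -0.2]
opening: 0.0879
gripper_force: 0.0
```

Emit:
step_arm --rows '[[0,[0,0,-25],[0,0,0]],[0,[0,0,-45],[0,0,0]],[0,[0,0,-60],[0,0,0]],[0,[0,0,-70],[0,0,0]],[0,[0,0,-75],[0,0,0]]]'

```text
clock: 2.53
tool_pos: [0.5788, -0.0546, 0.0652]
orientation: [180.0, -0.1, -162.6]
force: [0.5, 0.5, -0.7]
opening: 0.0876
gripper_force: 0.0
```

Emit:
step_arm --rows '[[0.5,[0,0,0],[0,0,0]],[0.7,[0,0,0],[0,0,0]],[0.8,[0,0,0],[0,0,0]],[0.85,[0,0,0],[0,0,0]],[0.88,[0,0,0],[0,0,0]]]'

```text
clock: 2.95
tool_pos: [0.5803, -0.0532, 0.0675]
orientation: [-180.0, 0.1, -162.5]
force: [0.5, -0.2, -0.2]
opening: 0.0594
gripper_force: 0.0
```

Emit:
step_arm --rows '[[1,[0,0,0],[0,0,0]],[1,[0,0,0],[0,0,0]],[1,[0,0,0],[0,0,0]],[1,[0,0,0],[0,0,0]],[1,[0,0,0],[0,0,0]]]'

```text
clock: 3.37
tool_pos: [0.5797, -0.0532, 0.0666]
orientation: [-180.0, -0.0, -162.5]
force: [0.1, -0.0, 0.0]
opening: 0.0264
gripper_force: 0.0
```

Emit:
step_arm --rows '[[1,[0,0,0],[0,0,0]],[1,[0,0,0],[0,0,0]],[1,[0,0,0],[0,0,0]],[1,[0,0,0],[0,0,0]],[1,[0,0,0],[0,0,0]]]'

```text
clock: 3.78
tool_pos: [0.58, -0.0549, 0.0666]
orientation: [-179.9, -0.0, -162.5]
force: [3.5, -9.4, -2.9]
opening: 0.0096
gripper_force: 30.0
```

Emit:
step_arm --rows '[[1,[0,0,0],[0,0,0]],[1,[0,0,0],[0,0,0]],[1,[0,0,0],[0,0,0.04]],[1,[0,0,0],[0,0,0.08]],[1,[0,0,0],[0,0,0.12]]]'

```text
clock: 4.2
tool_pos: [0.5801, -0.0552, 0.0666]
orientation: [-179.9, -0.0, -155.5]
force: [3.7, -11.1, -3.9]
opening: 0.01
gripper_force: 30.0
```

Emit:
step_arm --rows '[[1,[0.5,-1.5,0],[0,0,0.11]],[1,[0.5,-2,0],[0,0,0.22]],[1,[0.5,-2,0],[0,0,0.33]],[1,[0.5,-2,0],[0,0,0.44]],[1,[0.5,-2,0],[0,0,0.55]]]'

```text
clock: 4.62
tool_pos: [0.581, -0.0563, 0.0666]
orientation: [-179.9, -0.0, -123.8]
force: [4.8, -8.2, -4.9]
opening: 0.0099
gripper_force: 30.0
```

Emit:
step_arm --rows '[[1,[0,0,0],[0,0,0.11]],[1,[0,0,0],[0,0,0.22]],[1,[0,0,0],[0,0,0.33]],[1,[0,0,0],[0,0,0.44]],[1,[0,0,0],[0,0,0.55]]]'

```text
clock: 5.03
tool_pos: [0.5822, -0.0567, 0.0666]
orientation: [-179.8, -0.1, -92.3]
force: [9.9, -11.8, -8.8]
opening: 0.0098
gripper_force: 30.0
```

Emit:
step_arm --rows '[[1,[0,0,0],[0,0,0.06]],[1,[0,0,0],[0,0,0.08]],[1,[0,0,0],[0,0,0.08]],[1,[0,0,0],[0,0,0.08]],[1,[0,0,0],[0,0,0.08]]]'

```text
clock: 5.45
tool_pos: [0.5824, -0.0567, 0.0666]
orientation: [-179.8, -0.1, -88.0]
force: [9.0, -10.0, -7.5]
opening: 0.0097
gripper_force: 30.0
```

Emit:
step_arm --rows '[[0.7,[0,0,0],[0,0,0]],[0.7,[0,0,0],[0,0,0]],[0.7,[0,0,0],[0,0,0]],[0.7,[0,0,0],[0,0,0]],[0.7,[0,0,10],[0,0,0]]]'

```text
clock: 5.87
tool_pos: [0.5788, -0.0553, 0.0752]
orientation: [179.8, -0.0, -88.0]
force: [-0.2, -1.3, -0.0]
opening: 0.0259
gripper_force: 0.0
```

Emit:
step_arm --rows '[[0.7,[0,0,30],[0,0,0]],[0.7,[0,0,65],[0,0,0]],[0.6,[0,0,105],[0,0,0]],[0.2,[0,0,140],[0,0,-0.1]],[0,[-10,0,170],[0,0,-0.2]]]'

```text
clock: 6.28
tool_pos: [0.5714, -0.0552, 0.2503]
orientation: [-179.8, 0.0, -99.7]
force: [2.3, -0.5, -0.7]
opening: 0.0412
gripper_force: 0.0
```

Emit:
step_arm --rows '[[0,[-8,-2,0],[0,0,-0.12]],[0,[-16,-4,0],[0,0,-0.24]],[0,[-24,-6,0],[0,0,-0.36]],[0,[-32,-8,0],[0,0,-0.48]],[0,[-40,-8,0],[0,0,-0.6]]]'

```text
clock: 6.7
tool_pos: [0.5296, -0.0634, 0.2476]
orientation: [-180.0, 0.0, -134.2]
force: [-0.4, -0.4, -0.1]
opening: 0.0739
gripper_force: 0.0
```

Emit:
step_arm --rows '[[0,[0,0,0],[0,0,-0.12]],[0,[0,0,0],[0,0,-0.24]],[0,[0,0,0],[0,0,-0.36]],[0,[0,0,0],[0,0,-0.48]],[0,[0,0,0],[0,0,-0.6]]]'

```text
clock: 7.12
tool_pos: [0.53, -0.0632, 0.2476]
orientation: [180.0, 0.0, -168.5]
force: [0.8, -0.9, -0.1]
opening: 0.0878
gripper_force: 0.0
```

```bash
python3 - <<'E'
from h import *
for i in range(4): ctrl.snapshot("wrist")
o=ctrl.get_obs(); wrist("w2"); print(o["tool_pos"],o["orientation"],o["joint_pos"])
a=cv2.imread("pics/w2.png")[60:320,180:400]
cv2.imwrite("pics/w2c.png",cv2.convertScaleAbs(cv2.resize(a,None,fx=2.3,fy=2.3,interpolation=cv2.INTER_CUBIC),alpha=1.2,beta=25))
E
```

```text
[ 0.53015735 -0.0632153   0.24718819] [-1.79999845e+02  3.88780343e-02 -1.67950110e+02] [ 1.42546781e+01  6.41922204e+00 -1.52794581e+01  1.77649779e-03
 -6.82624766e+01 -9.22054451e+01]
```

View pics/w2c.png

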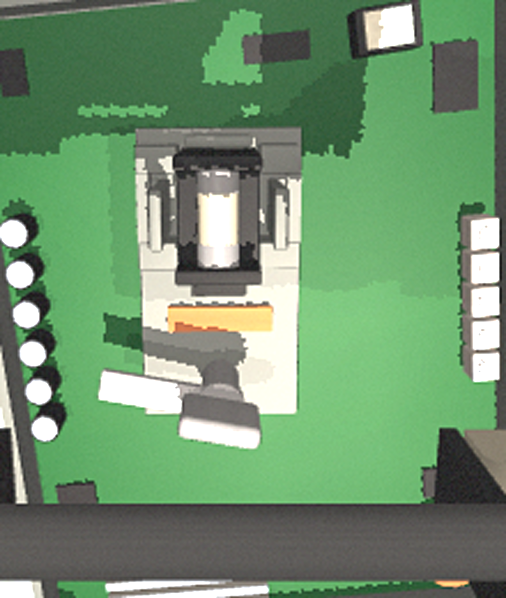

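The tongue is now swung about 80° clear. The carrier is still seated, with its top centred near crop (218,217).

```bash
python3 - <<'E'
from h import *
m=dict(np.load("pics/w2.npz"))
P=lambda u,v,z: ray(m,(180+u/2.3,60+v/2.3),z)*1000
print(P(218,217.5,.088),(P(155,217,.084)+P(280,217,.084))/2,(P(220,435,.095)))
d=P(255,437,.095)-P(183,425,.095); print(np.degrees(np.arctan2(-d[1],-d[0])))
t=P(182,393,.06)-P(102,385,.06); print(np.degrees(np.arctan2(t[1],t[0]))); print(ctrl.get_obs()["tool_pos"])
E
```

```text
[497.03086567 -71.29370364  88.        ] [497.36115139 -71.44965493  84.        ] [581.62816783 -52.53164524  95.        ]
-88.06740779125955
96.00939388118043
[ 0.53015763 -0.0632302   0.24703566]
```

Emit:
step_arm --rows '[[0,[-16,-4,0],[0,0,0]],[0,[-33,-9,-20],[0,0,0]],[0,[-33,-9,-50],[0,0,0]],[0,[-33,-9,-80],[0,0,0]],[0,[-33,-9,-110],[0,0,0]]]'

```text
clock: 7.78
tool_pos: [0.4972, -0.0723, 0.1363]
orientation: [180.0, 0.1, -168.0]
force: [0.8, -0.1, -0.7]
opening: 0.0875
gripper_force: 0.0
```

Emit:
step_arm --rows '[[0,[0,0,-25],[0,0,0]],[0,[0,0,-45],[0,0,0]],[0,[0,0,-65],[0,0,0]],[0,[0,0,-76],[0,0,0]],[0,[0,0,-82],[0,0,0]]]'

```text
clock: 8.2
tool_pos: [0.4963, -0.0724, 0.053]
orientation: [180.0, -0.2, -168.1]
force: [0.2, -0.5, 0.2]
opening: 0.0875
gripper_force: 0.0
```

Emit:
step_arm --rows '[[0.3,[0,0,0],[0,0,0]],[0.3,[0,0,0],[0,0,0]],[0.3,[0,0,0],[0,0,0]],[0.3,[0,0,0],[0,0,0]],[0.3,[0,0,0],[0,0,0]]]'

```text
clock: 8.62
tool_pos: [0.4978, -0.0722, 0.0554]
orientation: [-180.0, 0.1, -168.2]
force: [-0.9, 0.2, 0.4]
opening: 0.0626
gripper_force: 0.0
```

Emit:
step_arm --rows '[[0.36,[0,0,0],[0,0,0]],[0.37,[0,0,0],[0,0,0]],[0.38,[0,0,0],[0,0,0]],[0.39,[0,0,0],[0,0,0]],[0.4,[0,0,0],[0,0,0]]]'

```text
clock: 9.03
tool_pos: [0.4974, -0.0725, 0.0548]
orientation: [-180.0, 0.0, -168.2]
force: [0.3, -1.6, 2.5]
opening: 0.0533
gripper_force: 2.2
```

Emit:
step_arm --rows '[[0.45,[0,0,0],[0,0,0]],[0.48,[0,0,0],[0,0,0]],[0.5,[0,0,0],[0,0,0]],[0.55,[0,0,0],[0,0,0]],[0.6,[0,0,0],[0,0,0]]]'

```text
clock: 9.45
tool_pos: [0.4975, -0.0725, 0.0553]
orientation: [-180.0, 0.0, -168.2]
force: [-2.2, -2.5, 10.0]
opening: 0.0415
gripper_force: 30.1
```

Emit:
step_arm --rows '[[1,[0,0,0],[0,0,0]],[1,[0,0,0],[0,0,0]],[1,[0,0,0],[0,0,0]],[1,[0,0,0],[0,0,0]],[1,[0,0,0],[0,0,0]]]'

```text
clock: 9.87
tool_pos: [0.4975, -0.0725, 0.0553]
orientation: [-180.0, 0.0, -168.2]
force: [-2.8, -3.7, 10.0]
opening: 0.0414
gripper_force: 30.1
```

Emit:
step_arm --rows '[[1,[0,0,2],[0,0,0]],[1,[0,0,4],[0,0,0]],[1,[0,0,7],[0,0,0]],[1,[0,0,11],[0,0,0]],[1,[0,0,15],[0,0,0]]]'

```text
clock: 10.28
tool_pos: [0.4969, -0.0722, 0.0696]
orientation: [180.0, -0.0, -168.2]
force: [1.2, -1.2, -3.6]
opening: 0.0411
gripper_force: 29.9
```

Emit:
step_arm --rows '[[1,[0,0,7],[0,0,0]],[1,[0,0,14],[0,0,0]],[1,[0,0,21],[0,0,0]],[1,[0,0,28],[0,0,0]],[1,[0,0,35],[0,0,0]]]'

```text
clock: 10.7
tool_pos: [0.4974, -0.0722, 0.1055]
orientation: [180.0, 0.0, -168.2]
force: [-0.5, -0.4, -2.3]
opening: 0.0409
gripper_force: 29.9
```

Emit:
step_arm --rows '[[1,[0,0,12],[0,0,0]],[1,[0,0,24],[0,0,0]],[1,[0,0,35],[0,0,0]],[1,[0,0,43],[0,0,0]],[1,[0,0,50],[0,0,0]]]'

```text
clock: 11.12
tool_pos: [0.4974, -0.0722, 0.1557]
orientation: [180.0, 0.1, -168.2]
force: [-0.3, -0.6, -2.6]
opening: 0.0414
gripper_force: 29.9
```

Emit:
step_arm --rows '[[1,[0,0,0],[0,0,0]],[1,[0,0,0],[0,0,0]],[1,[0,0,0],[0,0,0]],[1,[0,0,0],[0,0,0]],[1,[0,0,0],[0,0,0]]]'

```text
clock: 11.53
tool_pos: [0.4969, -0.0723, 0.154]
orientation: [180.0, -0.1, -168.2]
force: [-0.2, 0.1, -2.4]
opening: 0.0413
gripper_force: 29.9
```

```bash
python3 - <<'E'
from h import *
im,m=wrist("w3"); s=ctrl.snapshot("side")[:,:,::-1]
c=np.zeros((420,800,3),np.uint8); c[:,:400]=cv2.imread("pics/w3.png")[:,80:480]
c[:400,400:]=cv2.resize(s[120:260,200:340],(400,400),interpolation=cv2.INTER_CUBIC)
cv2.imwrite("pics/c3.png",c); o=ctrl.get_obs(); print(o["tool_pos"],o["force"],o["opening"],o["gripper_force"])
E
```

```text
[ 0.4970339  -0.07232268  0.15413752] [-0.00344441  0.97967967 -1.07240231] 0.04114099823675445 29.94954228401184
```

View pics/c3.png

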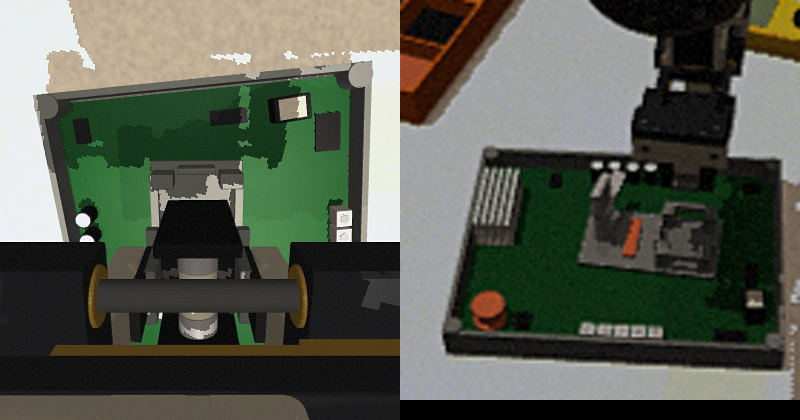

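The pictures show the carrier held upright between the fingers at crop (197,260), the seat empty, and the tongue swung clear.

```bash
python3 -c "
from plant import ctrl
print(ctrl.close_job())"
```

```text
the job is handed in; nothing more can be done
None
```

I turned the keeper to about 1.4 rad, pinched and drew the carrier, and handed the job in with it held upright about 10 cm above its seat; the hand-in returned no verdict.

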